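# Feel round the rim of a cut-glass bowl for chips

### The arm

A 6-joint arm with a two-finger parallel gripper is mounted at the origin on the work surface. World frame = base frame: x ahead of the robot, y to its left, z up, the work surface at z = 0. Lengths are in m, angles in rad, forces in N, time in s.
With the tool pointing down it reaches from about 0.275 to 0.875 m from the base axis. Payload 12.5 kg.
Tool frame: the origin (TCP) lies midway between the tips of the shut fingers; the grasp point (between the pads) lies 19 mm behind it; z points along the fingers, y is the line along which they close (so a half turn about z gives the same grasp; the last joint's range is limited). The gripper opens to 85 mm and grips with 20 to 120 N. Pads are 22 mm wide; open, the fingers measure 114 mm over their backs; the gripper's body (76 mm by 85 mm) begins 54 mm behind the grasp point. The pads swing forward as they close: fully open they stand 13 mm farther back than shut.
Start: joints at [-1.364, 0.351, 1.652, -0, 1.139, -0.085], TCP at [0.158, -0.527, 0.231] pointing down, gripper open.
Joint ranges: [-2.75, 2.75], [-0.79, 2.1], [0.01, 2.65], [-1.57, 4.71], [0.07, 3.14], [-2.87, 2.87]. Speed limits (rad/s): [2.22, 2.22, 2.79, 3.14, 3.14, 3.14].

### API

Orientations are given as a rotation vector (axis times angle).
In Python, from workcell import ctrl, imaging gives the robot as it stands.
- The arm moves only by the tool move_arm, never from a script. Its argument "plan" is one flat list of numbers, 5 for each row, row after row: the shift along the world's x, y, z in units of 500 mm (1.0 is 500 mm), then the turn about the world's z in units of pi/2 rad (1.0 is pi/2 rad), then the opening, from -1 (shut) to 1 (fully open). A call has 1 to 5 rows; each row shifts and turns the commanded pose from where the row before left it; what a row does not reach is not made up. A row lasts 1/8 s, in which the tool goes at most 62.5 mm and 10.7 degrees, less where a joint would pass 70% of its speed; a pose out of reach is approached as far as the arm can. A call with a number of a shift or a turn outside -1 to 1 is refused whole. A call with a gripper value outside its range is refused whole. The fingers move at their own pace and stop on an object; the grip force is fixed at half the most. Time passes only in rows, so rows that do not move let the fingers close. It gives the time, the measured TCP pose, the force, the opening and the grip force at its end, in the units of the state.
- ctrl.get_obs(): the state, without advancing time (a new reading comes with each control period).
- imaging.capture(name): name is "scene" or "top" or "wrist"; returns (picture, depth): 384x512x3 uint8, red, green, blue; 384x512 float32, m along the optical axis (not along the pixel's ray), 0 where there is no reading.
- imaging.get_calibration(name): a dict with "vertical_fov" (degrees; the focal length in pixels is half the picture's height over the tangent of half this angle, whatever the lens; pixels are square), "cx", "cy" (the principal point, pixels), "world_to_cam" (4x4, takes a point from world to camera coordinates). Camera axes: x right, y up, looking along -z (the intrinsics and any distortion apply to the point x, -y, -z); pixel columns grow to the right and rows downward; lengths in m; the calibration is good to about 2 mm. A picture is of the moment at which its call begins: read the wrist's pose just before it. get_calibration takes no time and is no camera call; for the wrist camera it gives the pose at the moment of the call.
- ctrl.job_done(): hands the job in; it is judged then, once.
The state is a dict: "time_s": time; "joint_positions": joint angles; "qd": joint speeds; "effort": joint torques, N m; "tool_pos": TCP position; "tcp_rot": TCP orientation; "contact_force": force on the tool from outside, world axes, zero at the start; "wrist_torque": the same for the moment, N m; "grip_width": opening from 0.0 (shut) to 1.0 (fully open); "grip_force": force on a finger pad.
Only numpy, scipy, OpenCV 4.12 (cv2) and the standard library are available. Lean on these libraries where they do the work, as an engineer would, in place of code of your own. Each camera call takes 0.05 s, during which the arm holds its last target. There are 200 camera calls.

### The job

Check the ground rim of the glass bowl on the bench scale for chips: with the gripper closed and pointing down, run the fingertips lightly along the top of the rim all the way round, anticlockwise seen from above, starting and finishing at the pointed pouring lip. Keep the touch light enough that the scale pan never goes down to its stop, do not grip, lift, tilt or shift the bowl, and leave the other things on the bench where they are. Finish with the hand clear of the bowl.

Things in the scene. Friction and masses are not known exactly. Their poses are not given: they have to be found in the camera images.
- bowl: Loose open dark red cut-glass bowl, about 0.7 kg, upright mid-pan. Origin: centre of its underside; z up. Foot 90 mm square, seated in a shallow rubber frame that keeps it from turning or sliding; rim 156 mm across outside, 60 mm high, wall 8 mm; flat rim top, its middle on a circle of radius 74 mm, 126 mm above the bench. +x points to the pouring lip; anticlockwise from above goes +x, +y, -x, -y.
- lip (a point): Point on the bowl's outer rim at the root of the pouring lip: 78 mm from the bowl's axis, at the height of the rim. The lip is pointed, 26 mm wide, level with the rim, and sticks out to 109 mm from the axis.
- tab (a point): Point on the flat thumb tab opposite the lip (bowl's -x), 80 mm from the axis, on the tab's top, 17 mm below the rim. The tab is 56 mm wide with square corners, and sticks out to 92 mm from the axis.
- scale: Grey bench scale fixed to the bench, housing 200 x 200 mm, 42 mm high, with a low display ledge on its -x side. Origin: centre of its underside. It carries a round steel pan, 172 mm across, its top 66 mm above the origin when up, with a low square rubber frame (6 mm high, 94 mm inside) on it.
- pan (a joint): How far the scale pan has sunk (m): 0 up, 0.014 at its bottom stop. With the bowl on it the pan stays up at 0 until the bowl is pressed with about 1.5 to 4 N, then sinks about 1 mm for each further 0.35 N, anywhere on the rim alike, and springs back up when let go.
- tumbler_a: Bystander: loose rounded dark red cut-glass tumbler, 82 mm across, 80 mm high. Origin: centre of its underside.
- tumbler_b: Bystander: a second tumbler like the first.
- tape: Bystander: loose roll of paper tape lying flat, 60 mm across, 18 mm high. Origin: centre of its underside.
- roller: Bystander: loose hand roller lying on the bench, about 185 mm long, 40 mm high, its handle towards its own -x. Origin: on the bench, near the middle of its length.
There are look-alikes about, which are no part of the job. Leave any purple or yellow look-alike of the bowl alone.

How it is judged:
By the outcome, as a careful person would: the job done as asked, in the order asked, and still so for the second after the job is handed in, with the robot touching nothing.
It also fails if it takes over 64 s, if anything falls off the work surface, if the arm or the gripper's body presses on something with over 40 N, if the wrist force passes 120 N, or if a joint passes its speed limit or range.

## Working session

There is one attempt and no reset: what is moved stays moved. The work goes in short steps, Python scripts to look and compute and a tool call to move; the robot and the scene stay as the last step left them, time stands still between calls to the robot, and variables do not carry over. Pictures are saved under pics/ and viewed, at most 10 in all, crops included, and the job is handed in when it is done.

Besides the shell and the picture viewer there is one more tool, called after "Emit:" by a JSON object that holds its "name" and its "arguments", one argument or row to a line. move_arm: Moves the arm, as the interface text tells. Shifts and turns lie within -1 to 1; 1 stands for 500 mm of shift or pi/2 rad of turn. Its arguments: {"type":"object","properties":{"plan":{"type":"array","items":{"type":"number"}}},"required":["plan"]}

```bash
mkdir -p pics; ls; cat > h.py <<'E'
import numpy as np, cv2
from workcell import ctrl, imaging
def cap(n):
    c=imaging.get_calibration(n); p,d=imaging.capture(n); return p,d,c
def f(c): return 192/np.tan(np.radians(c["vertical_fov"])/2)
def pts(d,c):
    v,u=np.mgrid[:384,:512]; F=f(c)
    P=np.stack([(u-c["cx"])/F*d,-(v-c["cy"])/F*d,-d,np.ones_like(d)],-1)
    return (P@np.linalg.inv(c["world_to_cam"]).T)[...,:3]
E
python3 - <<'E'
from h import *
print(ctrl.get_obs())
for n in("top","scene"):
    p,d,c=cap(n); cv2.imwrite(f"pics/{n}0.png",p[...,::-1]); np.savez(f"{n}0.npz",p=p,d=d,**{k:v for k,v in c.items()})
    print({k:(v if not hasattr(v,'shape') else v.round(3).tolist()) for k,v in c.items()}, (d==0).mean())
E
```

```text
pics
{'time_s': 0.0, 'joint_positions': array([-1.36359150e+00,  3.51256773e-01,  1.65246737e+00,  1.37596160e-05,
        1.13908583e+00, -8.45924236e-02]), 'qd': array([-0.00011952,  0.00013267,  0.00014342, -0.00037248,  0.00019378,
       -0.00145389]), 'effort': array([ 1.08756121e-03, -5.06101799e+01, -2.91402233e+01, -2.24495494e-05,
        4.59162402e-03,  1.27913160e-07]), 'tool_pos': array([ 0.15818046, -0.52639914,  0.23073072]), 'tcp_rot': array([-3.10701375e+00, -4.56543948e-01,  9.75279222e-05]), 'contact_force': array([-0.31054061, -0.491818  , -0.63908152]), 'wrist_torque': array([-0.02866842, -0.03003578,  0.00871871]), 'grip_force': 0.0, 'grip_width': 1.001911122866174}
{'vertical_fov': 46.348522245842254, 'cx': 257.40646815977396, 'cy': 191.81867546623175, 'world_to_cam': [[-0.014, -1.0, -0.025, 0.062], [0.995, -0.016, 0.097, -0.531], [-0.097, -0.024, 0.995, -1.171], [0.0, 0.0, 0.0, 1.0]]} 0.0041351318359375
{'vertical_fov': 46.51464685096662, 'cx': 249.41175258477895, 'cy': 185.9334418769765, 'world_to_cam': [[-0.701, 0.713, 0.017, 0.329], [-0.575, -0.579, 0.578, 0.25], [0.422, 0.396, 0.816, -1.474], [0.0, 0.0, 0.0, 1.0]]} 0.003997802734375
```

View pics/top0.png

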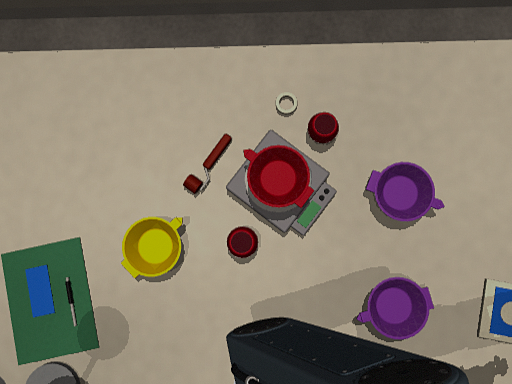

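View pics/scene0.png

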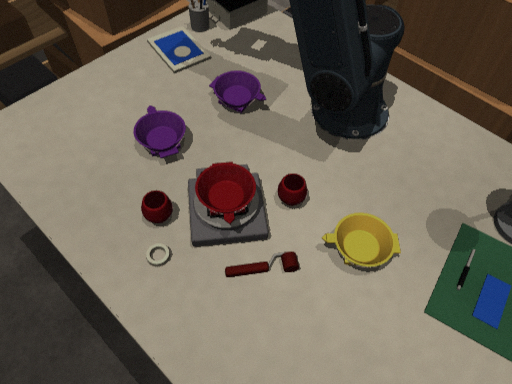

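The top view shows these candidates: the red bowl on the scale at (278,176), purple bowls at (403,192) and (397,308), a yellow bowl at (152,247), and red tumblers at (323,127) and (242,242). I choose the red one. Its lip appears to be at (248,154) and its tab at (305,195). Next I'll measure it and take a close crop.

```bash
cat > meas.py <<'E'
from h import *
def fit(X):
    A=np.c_[2*X,np.ones(len(X))]; s=np.linalg.lstsq(A,(X**2).sum(1),rcond=None)[0]
    return s[:2],np.sqrt(s[2]+s[:2]@s[:2])
def ray(uv,c,z):
    F=f(c);M=np.linalg.inv(c["world_to_cam"]);uv=np.asarray(uv,float).reshape(-1,2)
    D=np.c_[(uv[:,0]-c["cx"])/F,-(uv[:,1]-c["cy"])/F,-np.ones(len(uv))]@M[:3,:3].T
    o=M[:3,3]; return o+D*((z-o[2])/D[:,2])[:,None]
E
python3 - <<'E'
from meas import *
for n in("top0","scene0"):
    c=dict(np.load(n+".npz")); p=c["p"].astype(int); P=pts(c["d"],c)
    red=(p[...,0]>60)&(p[...,0]>2.2*p[...,1])&(abs(p[...,1]-p[...,2])<30)
    k,l,st,ce=cv2.connectedComponentsWithStats(red.astype(np.uint8))
    for i in range(1,k):
        if st[i,4]>60:
            m=l==i; q=P[m]; print(n,i,st[i],"med",np.median(q,0).round(3),"z",np.percentile(q[:,2],[5,95]).round(3))
    i=1+np.argmax(st[1:,4]); m=(l==i)
    q=P[m]; h=np.histogram(q[:,2],np.arange(.06,.15,.004)); print(list(zip(h[1].round(3),h[0])))
    r=q[(q[:,2]>.117)&(q[:,2]<.137)][:,:2]; ctr,R=fit(r)
    for _ in range(10):
        e=np.hypot(*(r-ctr).T); ctr,R=fit(r[(abs(e-R)<.008)])
    e=np.hypot(*(r-ctr).T); far=r[e>.095]-ctr
    print("depth rim",ctr,R,"far",len(far),np.degrees(np.arctan2(*far.mean(0)[::-1])) if len(far) else 0,e.max(), "z", np.median(q[(q[:,2]>.115),2]))
    cn=max(cv2.findContours(m.astype(np.uint8),0,1)[0],key=cv2.contourArea)[:,0]
    w=ray(cn,c,.126)[:,:2]; cc=w.mean(0)
    print("bench z",np.median(P[280:300,200:230,2]) )
    e=np.hypot(*(w-ctr).T); a=np.degrees(np.arctan2(*(w-ctr).T[::-1]))
    for t in range(-180,180,15):
        s=abs(a-t)<7.5
        if s.any(): print(t,e[s].max().round(4),end="; ")
    print()
c=cv2.imread("pics/top0.png")[110:260,190:370]; cv2.imwrite("pics/crop.png",cv2.resize(c,None,fx=4,fy=4,interpolation=2))
E
```

```text
top0 1 [312 113  26  24 334] med [ 0.696 -0.119  0.081] z [0.076 0.085]
top0 5 [203 134  28  34 286] med [0.644 0.164 0.025] z [0.021 0.029]
top0 6 [ 244  145   70   63 3295] med [ 0.563 -0.001  0.105] z [0.084 0.128]
top0 7 [184 175  17  17 159] med [0.559 0.227 0.039] z [0.034 0.043]
top0 8 [229 227  26  28 449] med [0.402 0.093 0.081] z [0.075 0.085]
[(np.float64(0.06), np.int64(2)), (np.float64(0.064), np.int64(7)), (np.float64(0.068), np.int64(3)), (np.float64(0.072), np.int64(1)), (np.float64(0.076), np.int64(2)), (np.float64(0.08), np.int64(168)), (np.float64(0.084), np.int64(731)), (np.float64(0.088), np.int64(294)), (np.float64(0.092), np.int64(142)), (np.float64(0.096), np.int64(129)), (np.float64(0.1), np.int64(145)), (np.float64(0.104), np.int64(191)), (np.float64(0.108), np.int64(245)), (np.float64(0.112), np.int64(186)), (np.float64(0.116), np.int64(177)), (np.float64(0.12), np.int64(239)), (np.float64(0.124), np.int64(469)), (np.float64(0.128), np.int64(148)), (np.float64(0.132), np.int64(3)), (np.float64(0.136), np.int64(0)), (np.float64(0.14), np.int64(0)), (np.float
[... 1332 characters left out ...]
t64(0.116), np.int64(109)), (np.float64(0.12), np.int64(127)), (np.float64(0.124), np.int64(353)), (np.float64(0.128), np.int64(173)), (np.float64(0.132), np.int64(1)), (np.float64(0.136), np.int64(0)), (np.float64(0.14), np.int64(0)), (np.float64(0.144), np.int64(0))]
depth rim [0.56316265 0.00258567] 0.07199096646752418 far 26 52.27149235413 0.10439315089610847 z 0.12603074330905217
bench z 0.0015256958301367307
-180 0.0786; -165 0.0788; -150 0.0819; -135 0.0811; -120 0.0805; -105 0.082; -90 0.0782; -75 0.0776; -60 0.0777; -45 0.0764; -30 0.0752; -15 0.0749; 0 0.074; 15 0.0824; 30 0.0805; 45 0.1064; 60 0.1039; 75 0.0765; 90 0.0756; 105 0.075; 120 0.0763; 135 0.0769; 150 0.0774; 165 0.0782;
```

View pics/crop.png

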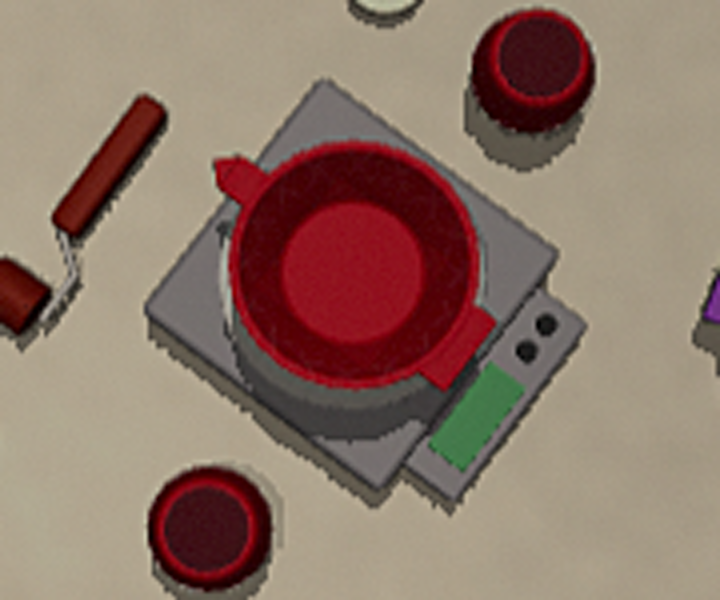

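The crop confirms it: upright red bowl, with its pointed lip at upper left (crop 225,175) and square tab at lower right (462,350). Now I'll refine the circle and start moving.

```bash
cat >> meas.py <<'E'
def rim(c):
    p=c["p"].astype(int)
    red=((p[...,0]>60)&(p[...,0]>2.2*p[...,1])&(abs(p[...,1]-p[...,2])<30)).astype(np.uint8)
    cn=max(cv2.findContours(red,0,1)[0],key=cv2.contourArea)[:,0]
    w=ray(cn,c,.126)[:,:2]; s=w; ctr,R=fit(s)
    for _ in range(15):
        e=np.hypot(*(w-ctr).T); k=abs(e-R)<max(.0025,.02*.7**_); ctr,R=fit(w[k])
    e=np.hypot(*(w-ctr).T); a=np.degrees(np.arctan2(*(w-ctr).T[::-1]))
    L=w[e>.09]-ctr; ang=np.degrees(np.arctan2(L[:,1],L[:,0])); 
    return ctr,R,k.sum(),len(w),e.max(),a[e.argmax()],w[e.argmax()]
E
python3 - <<'E'
from meas import *
for n in("top0","scene0"):
    print(rim(dict(np.load(n+".npz"))))
E
```

```text
(array([5.60705228e-01, 4.24228126e-04]), np.float64(0.07555770875202791), np.int64(152), 204, np.float64(0.10548162226336556), np.float64(51.70440505252652), array([0.62607416, 0.08320874]))
(array([0.56140061, 0.00115996]), np.float64(0.07579047211369967), np.int64(139), 179, np.float64(0.10860992288270475), np.float64(51.252270962983076), array([0.62937875, 0.08586585]))
```

Emit:
{"name": "move_arm", "arguments": {
  "plan": [0.06, 0.09, 0.02, 0, -1, 0.06, 0.09, 0.02, 0, -1, 0.06, 0.09, 0.02, 0, -1, 0.06, 0.09, 0, 0, -1, 0.06, 0.09, 0, 0, -1]
}}

```text
time_s: 0.72
tool_pos: [0.3089, -0.3001, 0.2613]
tcp_rot: [3.108, 0.456, 0.0]
contact_force: [0.7, -0.5, 0.3]
grip_width: -0.002
grip_force: 0.0
```

Emit:
{"name": "move_arm", "arguments": {
  "plan": [0.0745, 0.09, 0, 0, -1, 0.0745, 0.09, 0, 0, -1, 0.0745, 0.09, 0, 0, -1, 0.0745, 0.09, 0, 0, -1, 0, 0, 0, 0, -1]
}}

```text
time_s: 1.35
tool_pos: [0.4586, -0.1191, 0.2609]
tcp_rot: [-3.107, -0.464, 0.0]
contact_force: [-0.8, -0.2, -0.5]
grip_width: 0.0
grip_force: 0.0
```

```bash
python3 - <<'E'
from meas import *
p,d,c=cap("wrist"); c=dict(c,p=p); cv2.imwrite("pics/w1.png",p[...,::-1])
print(rim(c), np.linalg.inv(c["world_to_cam"])[:3,3])
o=ctrl.get_obs(); print(o["tool_pos"],o["contact_force"])
E
```

```text
(array([ 0.55535114, -0.00377295]), np.float64(0.0728570236262587), np.int64(170), 556, np.float64(0.08974403826692845), np.float64(-109.18993917372599), array([ 0.5258522 , -0.08853028])) [ 0.5383302  -0.09460831  0.40360781]
[ 0.45760676 -0.12051128  0.26088297] [-0.37738049 -0.92271779 -0.40798138]
```

View pics/w1.png

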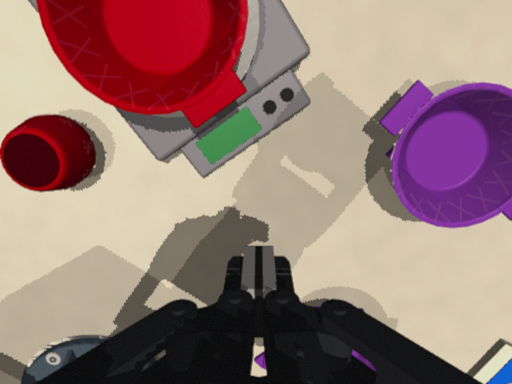

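The wrist view shows the same bowl, cut off by the top edge of the picture (tab at 215,95; tumbler at 48,152). I'll move a little closer so the whole rim can be fitted.

Emit:
{"name": "move_arm", "arguments": {
  "plan": [0.022, 0.07, 0, 0, -1, 0.022, 0.07, 0, 0, -1, 0, 0, 0, 0, -1]
}}

```text
time_s: 1.78
tool_pos: [0.479, -0.0514, 0.2611]
tcp_rot: [-3.108, -0.458, 0.001]
contact_force: [-1.0, 0.2, -0.2]
grip_width: 0.004
grip_force: 0.0
```

```bash
python3 - <<'E'
from meas import *
p,d,c=cap("wrist"); c=dict(c,p=p); cv2.imwrite("pics/w2.png",p[...,::-1])
p2=p.astype(int); red=(p2[...,0]>60)&(p2[...,0]>2.2*p2[...,1])
P=pts(d,c); 
k,l,st,ce=cv2.connectedComponentsWithStats(red.astype(np.uint8)); i=1+np.argmax(st[1:,4]); print(st[i])
m=l==i
print(rim(c)); print("rim z",np.median(P[m&(P[...,2]>.12)],0))
print(ctrl.get_obs()["tool_pos"])
E
```

```text
[  124     0   201   171 28323]
(array([ 5.59303964e-01, -1.71500631e-05]), np.float64(0.07620887033836812), np.int64(368), 611, np.float64(0.09017557473520324), np.float64(-111.22724650963426), array([ 0.52665428, -0.08407447]))
rim z [ 0.5378885  -0.0191992   0.12545019]
[ 0.47881171 -0.05221118  0.2611584 ]
```

Emit:
{"name": "move_arm", "arguments": {
  "plan": [0.085, 0.073, 0, 0, -1, 0.085, 0.073, 0, 0, -1, 0.085, 0.073, 0, 0, -1, 0, 0, -0.11, 0, -1, 0, 0, -0.11, 0, -1]
}}

```text
time_s: 2.45
tool_pos: [0.6069, 0.0562, 0.1499]
tcp_rot: [3.108, 0.455, 0.001]
contact_force: [1.1, -0.1, 0.0]
grip_width: -0.002
grip_force: 0.0
```

Emit:
{"name": "move_arm", "arguments": {
  "plan": [0, 0, 0, 0, -1, 0, 0, -0.02, 0, -1, 0, 0, 0, 0, -1]
}}

```text
time_s: 2.82
tool_pos: [0.6074, 0.0573, 0.1428]
tcp_rot: [3.108, 0.456, 0.003]
contact_force: [0.8, -0.4, 0.3]
grip_width: 0.002
grip_force: 0.0
```

Emit:
{"name": "move_arm", "arguments": {
  "plan": [0, 0, -0.01, 0, -1, 0, 0, -0.01, 0, -1, 0, 0, -0.004, 0, -1, 0, 0, -0.004, 0, -1, 0, 0, 0, 0, -1]
}}

```text
time_s: 3.45
tool_pos: [0.6067, 0.0578, 0.1272]
tcp_rot: [-3.108, -0.457, 0.0]
contact_force: [0.4, 0.1, -0.7]
grip_width: 0.003
grip_force: 0.0
```

Emit:
{"name": "move_arm", "arguments": {
  "plan": [0, 0, -0.004, 0, -1, 0, 0, 0, 0, -1]
}}

```text
time_s: 3.7
tool_pos: [0.6069, 0.0578, 0.1255]
tcp_rot: [-3.108, -0.457, -0.001]
contact_force: [-0.7, 0.3, 2.0]
grip_width: 0.004
grip_force: 1.3
```

Emit:
{"name": "move_arm", "arguments": {
  "plan": [0, 0, -0.003, 0, -1, 0, 0, -0.003, 0, -1, 0, 0, 0, 0, -1]
}}

```text
time_s: 4.08
tool_pos: [0.6069, 0.0578, 0.1223]
tcp_rot: [-3.108, -0.457, -0.001]
contact_force: [-0.1, 0.3, 3.8]
grip_width: -0.007
grip_force: 1.8
```

```bash
cat > st.py <<'E'
from h import *
F=[];T=[]
for _ in range(6):
    imaging.capture("wrist"); o=ctrl.get_obs(); F.append(o["contact_force"]);T.append(o["tool_pos"])
print(np.mean(F,0).round(2),np.mean(T,0).round(4),o["time_s"])
E
python3 st.py
```

```text
[0.46 0.43 3.49] [0.6069 0.0578 0.1224] 4.375
```

```bash
python3 - <<'E'
import numpy as np
c=np.array([.5605,.0005]);a=np.radians(51.5+np.arange(0,369,8.0)); a[-1]=np.radians(51.5+364)
w=c+.074*np.c_[np.cos(a),np.sin(a)]; w[0]=[.6069,.0578]
r=np.round((w-w[0])*2,3); d=np.diff(r,axis=0).round(3)
for i in range(0,len(d),5):
    print(i,", ".join(f"{x:g}, {y:g}, 0, 0, -1" for x,y in d[i:i+5]), "->",w[min(i+5,len(d))].round(4))
E
```

```text
0 -0.018, 0.013, 0, 0, -1, -0.018, 0.009, 0, 0, -1, -0.02, 0.007, 0, 0, -1, -0.02, 0.003, 0, 0, -1, -0.021, 0.001, 0, 0, -1 -> [0.5586 0.0745]
5 -0.02, -0.002, 0, 0, -1, -0.02, -0.004, 0, 0, -1, -0.02, -0.008, 0, 0, -1, -0.017, -0.01, 0, 0, -1, -0.017, -0.013, 0, 0, -1 -> [0.5115 0.0559]
10 -0.014, -0.014, 0, 0, -1, -0.013, -0.017, 0, 0, -1, -0.009, -0.018, 0, 0, -1, -0.008, -0.02, 0, 0, -1, -0.004, -0.02, 0, 0, -1 -> [0.4873 0.0114]
15 -0.002, -0.02, 0, 0, -1, 0.001, -0.021, 0, 0, -1, 0.005, -0.02, 0, 0, -1, 0.006, -0.02, 0, 0, -1, 0.01, -0.018, 0, 0, -1 -> [ 0.4974 -0.0382]
20 0.012, -0.017, 0, 0, -1, 0.014, -0.015, 0, 0, -1, 0.016, -0.013, 0, 0, -1, 0.018, -0.01, 0, 0, -1, 0.019, -0.008, 0, 0, -1 -> [ 0.537  -0.0697]
25 0.02, -0.005, 0, 0, -1, 0.021, -0.002, 0, 0, -1, 0.02, 0, 0, 0, -1, 0.021, 0.003, 0, 0, -1, 0.019, 0.007, 0, 0, -1 -> [ 0.5876 -0.0684]
30 0.019, 0.009, 0, 0, -1, 0.017, 0.011, 0, 0, -1, 0.016, 0.014, 0, 0, -1, 0.013, 0.015, 0, 0, -1, 0.011, 0.018, 0, 0, -1 -> [ 0.6255 -0.0348]
35 0.009, 0.019, 0, 0, -1, 0.006, 0.019, 0, 0, -1, 0.003, 0.021, 0, 0, -1, 0, 0.02, 0, 0, -1, -0.003, 0.021, 0, 0, -1 -> [0.633  0.0153]
40 -0.005, 0.02, 0, 0, -1, -0.009, 0.019, 0, 0, -1, -0.01, 0.017, 0, 0, -1, -0.013, 0.016, 0, 0, -1, -0.016, 0.014, 0, 0, -1 -> [0.6066 0.0584]
45 -0.008, 0.006, 0, 0, -1 -> [0.6024 0.0615]
```

Emit:
{"name": "move_arm", "arguments": {
  "plan": [-0.018, 0.013, 0, 0, -1, -0.018, 0.009, 0, 0, -1, -0.02, 0.007, 0, 0, -1, -0.02, 0.003, 0, 0, -1, -0.021, 0.001, 0, 0, -1]
}}

```text
time_s: 5.0
tool_pos: [0.5576, 0.0744, 0.1224]
tcp_rot: [-3.108, -0.457, -0.0]
contact_force: [2.0, 0.6, 3.2]
grip_width: 0.0
grip_force: 1.8
```

Emit:
{"name": "move_arm", "arguments": {
  "plan": [-0.02, -0.002, 0, 0, -1, -0.02, -0.004, 0, 0, -1, -0.02, -0.008, 0, 0, -1, -0.017, -0.01, 0, 0, -1, -0.017, -0.013, 0, 0, -1]
}}

```text
time_s: 5.62
tool_pos: [0.5106, 0.0554, 0.1223]
tcp_rot: [-3.108, -0.457, 0.0]
contact_force: [1.8, 1.7, 3.7]
grip_width: -0.002
grip_force: 1.8
```

Emit:
{"name": "move_arm", "arguments": {
  "plan": [-0.014, -0.014, 0, 0, -1, -0.013, -0.017, 0, 0, -1, -0.009, -0.018, 0, 0, -1, -0.008, -0.02, 0, 0, -1, -0.004, -0.02, 0, 0, -1]
}}

```text
time_s: 6.25
tool_pos: [0.4869, 0.0106, 0.1222]
tcp_rot: [-3.108, -0.457, 0.001]
contact_force: [0.7, 2.9, 3.4]
grip_width: 0.001
grip_force: 1.8
```

Emit:
{"name": "move_arm", "arguments": {
  "plan": [-0.002, -0.02, 0, 0, -1, 0.001, -0.021, 0, 0, -1, 0.005, -0.02, 0, 0, -1, 0.006, -0.02, 0, 0, -1, 0.01, -0.018, 0, 0, -1]
}}

```text
time_s: 6.88
tool_pos: [0.4974, -0.0389, 0.1222]
tcp_rot: [-3.108, -0.457, 0.001]
contact_force: [-1.8, 2.1, 2.7]
grip_width: -0.002
grip_force: 1.8
```

Emit:
{"name": "move_arm", "arguments": {
  "plan": [0.012, -0.017, 0, 0, -1, 0.014, -0.015, 0, 0, -1, 0.016, -0.013, 0, 0, -1, 0.018, -0.01, 0, 0, -1, 0.019, -0.008, 0, 0, -1]
}}

```text
time_s: 7.5
tool_pos: [0.5373, -0.0701, 0.1223]
tcp_rot: [3.108, 0.457, -0.0]
contact_force: [-1.7, 0.3, 4.1]
grip_width: -0.001
grip_force: 1.8
```

Emit:
{"name": "move_arm", "arguments": {
  "plan": [0.02, -0.005, 0, 0, -1, 0.021, -0.002, 0, 0, -1, 0.02, 0, 0, 0, -1, 0.021, 0.003, 0, 0, -1, 0.019, 0.007, 0, 0, -1]
}}

```text
time_s: 8.12
tool_pos: [0.588, -0.0681, 0.1223]
tcp_rot: [3.108, 0.457, 0.0]
contact_force: [-2.5, -1.6, 3.6]
grip_width: -0.003
grip_force: 1.8
```

Emit:
{"name": "move_arm", "arguments": {
  "plan": [0.019, 0.009, 0, 0, -1, 0.017, 0.011, 0, 0, -1, 0.016, 0.014, 0, 0, -1, 0.013, 0.015, 0, 0, -1, 0.011, 0.018, 0, 0, -1]
}}

```text
time_s: 8.75
tool_pos: [0.6257, -0.0342, 0.1223]
tcp_rot: [3.108, 0.457, 0.0]
contact_force: [-1.6, -2.4, 3.4]
grip_width: 0.001
grip_force: 1.8
```

Emit:
{"name": "move_arm", "arguments": {
  "plan": [0.009, 0.019, 0, 0, -1, 0.006, 0.019, 0, 0, -1, 0.003, 0.021, 0, 0, -1, 0, 0.02, 0, 0, -1, -0.003, 0.021, 0, 0, -1]
}}

```text
time_s: 9.38
tool_pos: [0.6328, 0.016, 0.1223]
tcp_rot: [3.108, 0.457, 0.001]
contact_force: [0.4, -1.9, 3.9]
grip_width: -0.002
grip_force: 1.8
```

Emit:
{"name": "move_arm", "arguments": {
  "plan": [-0.005, 0.02, 0, 0, -1, -0.009, 0.019, 0, 0, -1, -0.01, 0.017, 0, 0, -1, -0.013, 0.016, 0, 0, -1, -0.016, 0.014, 0, 0, -1]
}}

```text
time_s: 10.0
tool_pos: [0.6059, 0.0588, 0.1224]
tcp_rot: [-3.108, -0.457, -0.001]
contact_force: [2.7, -2.0, 2.6]
grip_width: -0.002
grip_force: 1.8
```

Emit:
{"name": "move_arm", "arguments": {
  "plan": [-0.008, 0.006, 0, 0, -1, 0, 0, 0, 0, -1]
}}

```text
time_s: 10.25
tool_pos: [0.6016, 0.0618, 0.1222]
tcp_rot: [-3.107, -0.457, 0.002]
contact_force: [-0.7, 2.2, 3.4]
grip_width: -0.003
grip_force: 1.8
```

Emit:
{"name": "move_arm", "arguments": {
  "plan": [0, 0, 0, 0, -1, 0, 0, 0.006, 0, -1, 0, 0, 0.01, 0, -1, 0, 0, 0.05, 0, -1, 0, 0, 0.1, 0, -1]
}}

```text
time_s: 10.88
tool_pos: [0.6013, 0.0609, 0.2046]
tcp_rot: [-3.108, -0.456, 0.006]
contact_force: [0.3, 0.0, 0.1]
grip_width: -0.002
grip_force: 0.0
```

Emit:
{"name": "move_arm", "arguments": {
  "plan": [0, 0, 0.1, 0, -1, -0.07, -0.09, 0, 0, -1, -0.07, -0.09, 0, 0, -1, -0.07, -0.09, 0, 0, -1, -0.07, -0.09, 0, 0, -1]
}}

```text
time_s: 11.5
tool_pos: [0.4609, -0.1201, 0.2555]
tcp_rot: [3.108, 0.457, 0.0]
contact_force: [0.7, -1.8, 0.6]
grip_width: 0.001
grip_force: 0.0
```

Emit:
{"name": "move_arm", "arguments": {
  "plan": [-0.07, -0.09, 0, 0, -1, -0.07, -0.09, 0, 0, -1, -0.07, -0.09, 0, 0, -1, 0, 0, 0, 0, -1, 0, 0, 0, 0, -1]
}}

```text
time_s: 12.12
tool_pos: [0.3573, -0.2537, 0.2553]
tcp_rot: [-3.108, -0.455, -0.0]
contact_force: [0.4, 0.1, -0.4]
grip_width: -0.003
grip_force: 0.0
```

```bash
python3 - <<'E'
from meas import *
for n in("top","scene"):
    p,d,c=cap(n); c=dict(c,p=p); r=rim(c); print(r)
    cv2.imwrite(f"pics/{n}1.png",p[...,::-1])
    P=pts(d,c); m=np.hypot(*(P[...,:2]-r[0]).transpose(2,0,1)); s=(abs(m-.074)<.003)&(P[...,2]>.11); print("rim z",np.median(P[s,2]))
E
```

```text
(array([5.60654586e-01, 4.02052919e-04]), np.float64(0.07554333756563036), np.int64(152), 204, np.float64(0.10553041320252973), np.float64(51.69028717619233), array([0.62607416, 0.08320874]))
rim z 0.12661558310115517
(array([0.56149616, 0.0012888 ]), np.float64(0.0758440394896502), np.int64(142), 180, np.float64(0.10844964151574583), np.float64(51.24904028340117), array([0.62937875, 0.08586585]))
rim z 0.1271773252037628
```

View pics/top1.png

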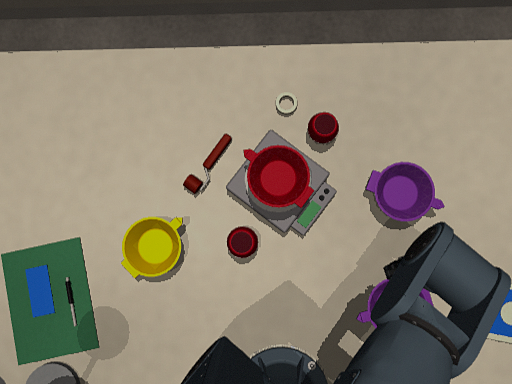

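The final view shows the bowl still at (278,176), with its pose the same to about 0.2 mm. The tumblers, tape and roller are where they were, and the arm is clear.

```bash
python3 -c "
from workcell import ctrl
print(ctrl.job_done())"
```

```text
the job is handed in; nothing more can be done
None
```

I ran the closed fingertips once round the rim, anticlockwise from lip to lip, pressing about 3.5 N with the pan an estimated 3–4 mm down of its 14 mm; the bowl and bystanders did not move, the hand is clear, and the job is handed in at about 12 s of robot time.

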